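# Stack two housing cups in the bonding jig, shut it, pin it and hold it down

## Robot

A 6-joint arm with a two-finger parallel gripper is mounted at the origin on the work surface. World frame = base frame: x ahead of the robot, y to its left, z up, the work surface at z = 0. Lengths are in mm, angles in rad, forces in N, time in s.
With the tool pointing down it reaches from about 350 to 775 mm from the base axis. Payload 7.3 kg.
Tool frame: the origin (TCP) lies at the centre of the arm's flange, where the gripper is bolted on; the fingertips stand 178 mm ahead of it and the grasp point (between the pads) lies 159 mm ahead of it; z points along the fingers, y is the direction in which the jaws open and shut (so a half turn about z gives the same grasp; the last joint's range is limited). The gripper opens to 92 mm and grips with 3 to 60 N. Pads are 19 mm wide; open, the fingers measure 130 mm over their backs; the gripper's body (75 mm by 190 mm) begins 47 mm behind the grasp point.
Start: joints at [1.032, 0.342, 1.524, -0, 1.275, -0.146], TCP at [200.937, 485.028, 404.741] pointing down, gripper open.
Joint ranges: [-2.53, 2.53], [-0.77, 2.02], [0.04, 2.7], [-1, 4.14], [0.28, 2.66], [-3.11, 3.11]. Speed limits (rad/s): [2.57, 2.57, 3.14, 3.14, 3.14, 3.14].

## Interface

Orientations are given as [roll, pitch, yaw] about the fixed x, y, z axes, in that order (R = Rz(yaw) Ry(pitch) Rx(roll)).
In Python, from plant import get_obs, capture, close_job gives the robot as it stands. The module is installed in compiled form; this text tells all that it offers.
- The arm moves only by the shell command python3 -m pendant 'ROWS'. ROWS is JSON, a list of rows, each a list of 3 entries, a list of its own where there are three numbers: the shift along the tool's x, y, z in m, then the turn, a rotation vector about the tool's x, y, z in rad, then the finger opening in m, from 0 to 0.0918. In form: [[[tx, ty, tz], [wx, wy, wz], fingers], ...]. A call has 1 to 10 rows; each row is the pose to reach, as a shift and turn from the pose commanded when the call began, along the tool's axes at that moment; what a row does not reach only later rows make up. A row lasts 1/12 s, in which the tool goes at most 41.7 mm and 7.16 degrees, less where a joint would pass 70% of its speed; a pose out of reach is approached as far as the arm can. A call with a gripper value outside its range is refused whole. The fingers move at their own pace and stop on an object; the grip force is fixed at half the most. Time passes only in rows, so rows that repeat a pose let the fingers close. It gives the time, the measured TCP pose, the force and the opening at its end, in the units of the state.
- get_obs(): the state, without advancing time (a new reading comes with each control period).
- capture(name): name is "scene" or "top" or "wrist"; returns a dict with "color" (384x512x3 uint8, red, green, blue), "mtx" (3x3 intrinsics, pixels), "dist" ([k1, k2, p1, p2, k3] as OpenCV has them; the pictures are not rectified), "rvec" (rotation vector, rad) and "tvec" (3), from world to camera coordinates, as OpenCV has them. Camera axes: x right, y down, z forward; pixel columns grow to the right and rows downward; lengths in mm; the calibration is good to about 2 mm. A picture is of the moment at which its call begins. There is no depth.
- close_job(): hands the job in, once; it reports no verdict.
The state is a dict: "time": time; "joint_positions": joint angles; "dq": joint speeds; "tau": joint torques, N m; "tool_pos": TCP position; "tcp_rot": TCP orientation; "contact_force": force on the tool from outside, world axes, zero at the start; "moment": the same for the moment, N m; "grip_width": finger opening in mm.
Only numpy, scipy, OpenCV 4.12 (cv2) and the standard library are available. Lean on these libraries where they do the work, as an engineer would, in place of code of your own. Each camera call takes 0.05 s, during which the arm holds its last target. There are 200 camera calls.

## Task

Put the loose stepped aluminium cup upright into the mouth of the identical cup that sits in the bonding jig, fully nested, then swing the jig's cover over onto the stack. The jig's springs leave the cover ajar: push the collared lock pin from the stand down through the cover's hole into the tower's hole until its collar lies on the cover and the cover is fully shut. Finish while holding: keep hold of the pin and keep pressing it down so that the cover stays shut (the springs would lift it again), and leave all the other things on the bench where they are.

Things in the scene. Friction and masses are not known exactly. Their poses are not given: they have to be found in the camera images.
- jig: The bonding jig, bolted down: dark steel base plate 130 x 250 x 14 mm with bright aluminium fittings. Origin on the table under the centre of its round nest; z up; +y points to the hinge, -y to the tower. Tower: block 50 (x) by 40 (y) mm centred 70 mm to -y of the nest, top 96 mm above the table. Two hinge posts (x = +-47, y = +100 mm) rise to 110 mm.
- jig_nest (a point): Centre of the nest, 24 mm above the table; axes as the jig. The nest is an upright ring, 68 mm across, bore 55 mm, top 34 mm above the table; in it the lower cup stands on a spring plate whose top is at 24 mm. The plate sinks 6 mm when the cover is fully shut on the stack (8 N to start, 12 N fully down).
- jig_hole (a point): Mouth of the round hole in the centre of the tower's top, 96 mm above the table; the hole is 12.5 mm wide and 37 mm deep, vertical, with a 2 mm chamfer. Axes as the jig.
- cover_hinge (a point): Middle of the cover's hinge axis, 101 mm above the table; fixed to the jig, axes as the jig; the hinge axis runs along its x.
- cover (a joint): Angle of the cover, rad: 0 = fully shut (level), growing as its free edge swings up and over to the jig's +y. Starts at 1.75 to 2.0 (leaning back), stop at 2.05. Stiff, damped hinge: it stays where left above about 1.1, below that it sinks shut by its weight in 3 to 6 s, and rests on the full stack about 0.06 ajar; about 6 N down at its hole shuts it fully.
- cover_edge (a point): Middle of the cover's free edge, 190 mm from the hinge axis, moving with it; z is normal to the outer face. The cover: aluminium plate 10 mm thick, 74 mm wide, 0.28 kg; its last 40 mm a tab 44 mm wide with a 15 mm hole 170 mm from the hinge, over the tower's hole when shut (upper face then 106 mm above the table). A bar under it presses the stack's rim.
- cup_base: The lower cup, loose, upright in the jig's nest: aluminium, stepped and hollow, same shape as the other cup. Foot 50 mm across and 24 mm tall with a chamfered edge, then 60 mm across up to the rim at 46 mm; mouth 54 mm wide, 22 mm deep down to a ledge. 0.1 kg. Origin at the centre of its underside, z up.
- cup: The loose stepped aluminium cup, upright on the table, same shape and size as the lower cup (the other round vessel is a straight tin 72 mm across). Its 50 mm foot fits the other's 54 mm mouth; fully nested its underside is 24 mm above the other's underside, its 60 mm wide upper part clear above the other's rim. Origin at the centre of its underside, z up.
- pin: The lock pin: steel, 0.15 kg, 90 mm long, upright in one of the stand's two holes. Shank 10 mm across, 40 mm long, with a 9 mm tapered tip; collar 26 mm across from 40 to 46 mm; round grip 18 mm across from 46 to 90 mm. Origin at the tip, z up along the pin. In the stand its tip is 8 mm, when seated in the jig 66 mm, above the table.
- stand: Fixed wooden block 50 (x) by 130 (y) by 48 mm with two holes 13 mm wide at y = +34 and -34 mm; one holds the lock pin, the other the ball-headed pin, either way round; collars rest on its top. Origin at the centre of its underside.
- ball_pin: Bystander: shorter pin with a ball head 26 mm across, in the stand's other hole; stays there. Origin at its tip, z up.
- tin: Bystander: straight steel tin, 72 mm across, 62 mm tall. Origin at the centre of its underside.
- spool: Bystander: grey spool 54 mm across, 40 mm tall. Origin at the centre of its underside.
- flask: Bystander: small white plastic bottle 44 mm across, 85 mm tall. Origin at the centre of its underside.
- weight: Bystander: aluminium block 90 x 50 x 35 mm. Origin at the centre of its underside.
- driver: Bystander: screwdriver 170 mm long, lying on the table. Origin under its middle.
There are look-alikes about, which are no part of the job. What is shaped like the pin but orange or yellow is not meant.

How it is judged (in metres and radians):
On the way, in this order (a step that is already met when the one before it is completed fails the run):
1. the loose cup is nested upright in the lower cup in the jig, with the cover still open (z of cup in the frame of cup_base between 0.0205 and 0.0275 m and horizontal distance between cup and cup_base below 0.005 m and horizontal distance between cup_base and jig below 0.006 m and angle between cup's own z axis and vertical below 0.15 rad and value of joint cover above 0.5 rad), for 0.2 s.
2. the cover has been swung over and rests on the nested stack (z of cup in the frame of cup_base between 0.0205 and 0.0275 m and horizontal distance between cup and cup_base below 0.005 m and horizontal distance between cup_base and jig below 0.006 m and angle between cup's own z axis and vertical below 0.15 rad and value of joint cover below 0.12 rad), for 0.2 s.
3. the lock pin is through the cover's hole and in the tower's hole (z of pin in the frame of jig_hole below -0.008 m and horizontal distance between pin and jig_hole below 0.006 m), for 0.2 s.
At the end, for the whole second after the job is handed in: Fingers press the pin (over 2 N); pin upright, its tip 25.5 mm or more down the tower hole, within 6 mm of its axis; cover within 0.02 rad of shut; cup nested (underside 20.5 to 27.5 mm above the lower cup's, centred to 5 mm, upright to 0.15 rad); lower cup within 6 mm of the nest (z of cup in the frame of cup_base between 0.0205 and 0.0275 m and horizontal distance between cup and cup_base below 0.005 m and horizontal distance between cup_base and jig below 0.006 m and angle between each of cup, pin's own z axis and vertical below 0.15 rad and value of joint cover below 0.02 rad and z of pin in the frame of jig_hole below -0.0255 m and horizontal distance between pin and jig_hole below 0.006 m and contact force between the fingers and pin above 2 N); the arm keeps its last pose, push and grip.
It fails at once if another thing on the bench (tin, ball pin, spool, bottle, block, screwdriver) is moved by more than 30 mm (distance of any of tin, ball_pin, spool, flask, weight, driver from where it was at the start of the episode above 0.03 m).
It also fails if it takes over 69 s, if anything falls off the work surface, if the arm or the gripper's body presses on something with over 40 N, if the wrist force passes 120 N, or if a joint passes its speed limit or range.

## Working session

There is one attempt and no reset: what is moved stays moved. The work goes in short steps, Python scripts to look and compute and a shell command to move; the robot and the scene stay as the last step left them, time stands still between calls to the robot, and variables do not carry over. Pictures are saved under pics/ and viewed, about 8 in all and at most 12, crops included, and the job is handed in when it is done.

```bash
mkdir -p pics; cat > h.py <<'E'
import numpy as np, cv2
from plant import get_obs, capture, close_job
from scipy.spatial.transform import Rotation as R
def shot(n,f=None):
    c=capture(n)
    if f: cv2.imwrite('pics/'+f,c['color'][:,:,::-1])
    return c
def ray(c,px):
    p=cv2.undistortPoints(np.array([[px]],float),np.array(c['mtx']),np.array(c['dist']))[0,0]
    M=cv2.Rodrigues(np.array(c['rvec'],float))[0];t=np.array(c['tvec'],float).ravel()
    return -M.T@t, M.T@np.array([p[0],p[1],1])
def onz(c,px,z):
    o,d=ray(c,px); return o+d*(z-o[2])/d[2]
def proj(c,P):
    return cv2.projectPoints(np.array(P,float).reshape(-1,1,3),np.array(c['rvec'],float),np.array(c['tvec'],float),np.array(c['mtx']),np.array(c['dist']))[0][:,0]
def tool():
    o=get_obs(); Rt=R.from_euler('xyz',o['tcp_rot']); return np.array(o['tool_pos'],float),Rt
def togo(target,yaw=None):
    p,Rt=tool(); return Rt.inv().apply(np.array(target)-p)
E
python3 - <<'E'
from h import *
a=shot('top','top0.png');b=shot('scene','scene0.png')
o=get_obs();print(o)
for c in(a,b):print(ray(c,(256,192)),c['mtx'][0][0])
import pickle;pickle.dump((a,b),open('c0.pkl','wb'))
E
```

```text
{'time': 0.1, 'joint_positions': array([ 1.03200354e+00,  3.42631577e-01,  1.52491813e+00, -3.42801762e-05,
        1.27541397e+00, -1.45971063e-01]), 'dq': array([ 5.47049806e-04, -9.90767740e-04, -2.44393501e-03, -7.17119045e-06,
       -1.47726395e-03,  2.13958176e-04]), 'tau': array([ 1.33533573e-03, -4.32005167e+01, -2.44693208e+01,  7.18994904e-02,
        5.26806596e-02, -4.16018929e-05]), 'tool_pos': array([200.87285645, 484.91573452, 404.12661688]), 'tcp_rot': array([-3.14023144e+00, -1.66986358e-04,  2.74878082e+00]), 'contact_force': array([0.05818702, 0.56607084, 1.03173283]), 'moment': array([-0.01761455, -0.01743383, -0.02011089]), 'grip_width': 91.8413838671629}
(array([ 392.5661177 ,  -48.47203409, 1309.96340345]), array([ 0.12703664,  0.01158586, -0.99188037])) 407.9741722865005
(array([ 973.92888612, -658.19070896,  642.21128151]), array([-0.44464407,  0.67567753, -0.58802391])) 387.01700140742383
```

View pics/top0.png

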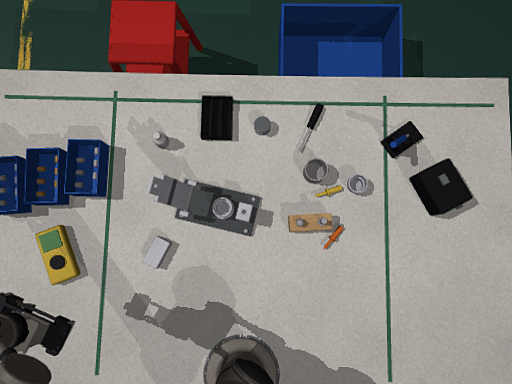

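View pics/scene0.png

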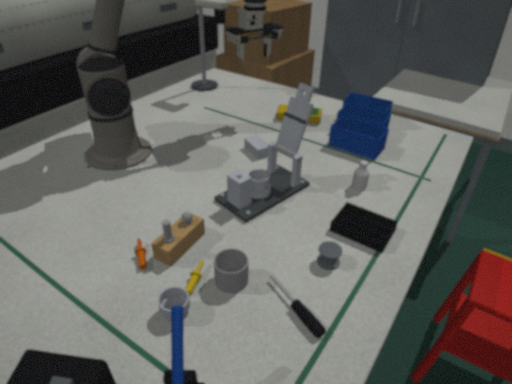

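In the top view there are two round vessels: (316,170), wide, which should be the tin, and (358,184), smaller, which should be the cup. The spool is at (262,126), the jig at (220,208) with its nest at (223,208) and tower at (245,212), and the stand at (314,223). One stand pin is at (300,223) and the other at (323,222). The orange (335,236) and yellow (329,190) pins are decoys. Next I'll check a close crop.

```bash
python3 - <<'E'
from h import *
import pickle;a,b=pickle.load(open('c0.pkl','rb'))
A=a['color'][150:250,150:390,::-1];B=b['color'][200:330,120:300,::-1]
A=cv2.resize(A,(720,300),interpolation=cv2.INTER_CUBIC);B=cv2.resize(B,(415,300),interpolation=cv2.INTER_CUBIC)
im=np.zeros((600,720,3),np.uint8);im[:300]=A;im[300:,:415]=B;cv2.imwrite('pics/crop1.png',im)
for n,px,z in [('cup',(358,184),46),('tin',(316,170),62),('nest',(223,208),46),('tower',(245,212),96),('p1',(300,223),80),('p2',(323,222),80),('plateTL',(176,182),14)]:print(n,onz(a,px,z).round(0))
E
```

```text
cup [ 586. -351.   46.]
tin [ 625. -218.   62.]
nest [502.  68.  46.]
tower [487.  -3.  96.]
p1 [ 459. -168.   80.]
p2 [ 463. -237.   80.]
plateTL [586. 224.  14.]
```

View pics/crop1.png

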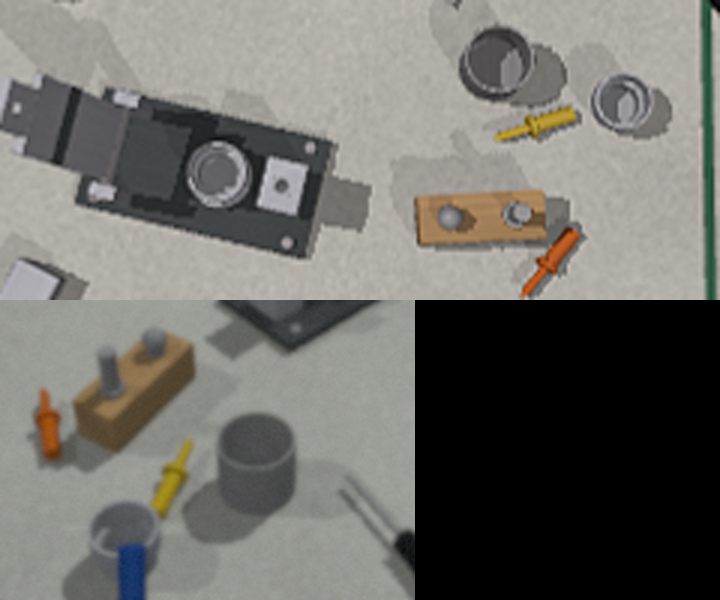

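The crop shows the wide tin at (316,170) and the smaller bright cup with its stepped foot at (358,184). The stand's ball head is at (300,223), and the cylindrical grip with collar (the lock pin) is at (322,221). I choose the cup at about (586,-351) and the pin at about (463,-237). Next the arm goes above the cup.

```bash
cat >> h.py <<'E'
def go(x,y,z,yaw):
    p,Rt=tool(); d=Rt.inv().apply(np.array([x,y,z])-p)/1000
    w=(Rt.inv()*R.from_euler('xyz',[np.pi,0,yaw])).as_rotvec()
    o=get_obs();print('at',p.round(1),np.round(o['tcp_rot'],3),'t',round(o['time'],2),'F',np.round(o['contact_force'],1),'w',round(o['grip_width'],1)); print('GO',d.round(4),w.round(3))
E
python3 -m pendant '[[[-0.04,-0.037,0],[0,0,0.12],0.0918],[[-0.1,-0.09,0],[0,0,0.24],0.0918],[[-0.15,-0.14,0],[0,0,0.36],0.0918],[[-0.2,-0.185,0],[0,0,0.48],0.0918],[[-0.3,-0.28,0],[0,0,0.6],0.0918],[[-0.3,-0.28,0],[0,0,0.72],0.0918],[[-0.3,-0.28,0],[0,0,0.84],0.0918],[[-0.3,-0.28,0],[0,0,0.96],0.0918],[[-0.3,-0.28,0],[0,0,1.08],0.0918],[[-0.3,-0.28,0],[0,0,1.2],0.0918]]'; python3 -c "
from h import *
go(586,-351,400,1.36)"
```

```text
time: 0.93
tool_pos: [371.2, 109.2, 404.7]
tcp_rot: [3.141, 0.0, 1.542]
contact_force: [1.0, 0.1, 0.2]
grip_width: 91.7
at [371.2 109.2 404.7] [3.141 0.    1.542] t 0.93 F [1.  0.1 0.2] w 91.7
GO [-0.4539  0.2278  0.0049] [0.    0.    0.182]
```

```bash
python3 -m pendant '[[[-0.04,0.02,0],[0,0,0.1],0.0918],[[-0.454,0.228,0.005],[0,0,0.182],0.0918],[[-0.454,0.228,0.005],[0,0,0.182],0.0918],[[-0.454,0.228,0.005],[0,0,0.182],0.0918],[[-0.454,0.228,0.005],[0,0,0.182],0.0918],[[-0.454,0.228,0.005],[0,0,0.182],0.0918],[[-0.454,0.228,0.005],[0,0,0.182],0.0918],[[-0.454,0.228,0.005],[0,0,0.182],0.0918],[[-0.454,0.228,0.005],[0,0,0.182],0.0918],[[-0.454,0.228,0.005],[0,0,0.182],0.0918]]'; python3 -m pendant '[[[-0.1,0.05,0],[0,0,0],0.0918],[[-0.1,0.05,0],[0,0,0],0.0918],[[-0.1,0.05,0],[0,0,0],0.0918],[[-0.1,0.05,0],[0,0,0],0.0918]]'; python3 -c "
from h import *
go(586,-351,400,1.36)
c=shot('wrist','w1.png')
import pickle;pickle.dump(c,open('w1.pkl','wb'))
print(ray(c,(256,192)),proj(c,[[586,-351,46],[463,-237,98]]))"
```

```text
time: 1.77
tool_pos: [550.0, -266.9, 400.1]
tcp_rot: [-3.141, -0.0, 1.366]
contact_force: [0.9, 0.6, -0.2]
grip_width: 91.9
time: 2.1
tool_pos: [578.1, -378.4, 398.1]
tcp_rot: [-3.14, 0.001, 1.362]
contact_force: [0.6, -0.4, 0.3]
grip_width: 91.6
at [ 578.1 -378.4  398.1] [-3.140e+00  1.000e-03  1.362e+00] t 2.1 F [ 0.6 -0.4  0.3] w 91.6
GO [ 0.0285  0.0021 -0.0019] [-0.001  0.001  0.002]
(array([ 594.43516883, -299.05683023,  377.79207942]), array([-0.07001701, -0.29459402, -0.95308865])) [[260.86014839 142.62725411]
 [ 76.81054024  42.48865401]]
```

View pics/w1.png

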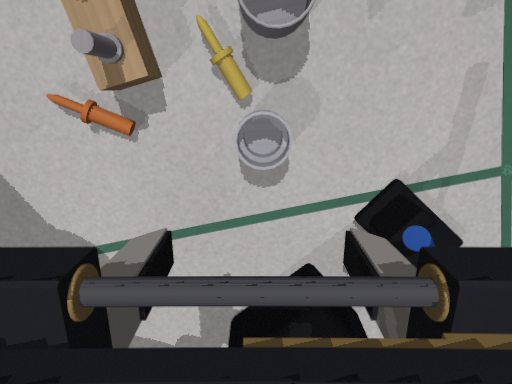

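The wrist view shows the cup's rim around (263,139), clear of the yellow decoy at (224,58). The lock pin's grip top is at (84,41).

```bash
cat >> h.py <<'E'
def circ(c,P,r,tol=0.12):
    """circle of radius r mm near world point P: Hough, returns px centre, radius and world point"""
    q=proj(c,P)[0]; o,d=ray(c,q); dist=np.linalg.norm(np.array(P)-o)
    pr=c['mtx'][0][0]*r/dist; s=4
    x0,y0=int(q[0]-2.2*pr),int(q[1]-2.2*pr);x0=max(x0,0);y0=max(y0,0)
    g=cv2.cvtColor(c['color'],cv2.COLOR_RGB2GRAY)[y0:int(q[1]+2.2*pr),x0:int(q[0]+2.2*pr)]
    g=cv2.resize(g,None,fx=s,fy=s,interpolation=cv2.INTER_CUBIC)
    h=cv2.HoughCircles(cv2.GaussianBlur(g,(0,0),3),cv2.HOUGH_GRADIENT_ALT,1.5,5,param1=120,param2=0.5,minRadius=int(s*pr*(1-tol)),maxRadius=int(s*pr*(1+tol)))
    print('expect',q.round(1),'r',pr.round(1))
    if h is None: print('none');return
    for k in h[0][:4]:
        p=((k[0]+.5)/s-.5+x0,(k[1]+.5)/s-.5+y0); print(np.round(p,1),round(float(k[2]/s),1),onz(c,p,P[2]).round(1))
E
python3 -c "
from h import *
import pickle;c=pickle.load(open('w1.pkl','rb'));a,b=pickle.load(open('c0.pkl','rb'))
circ(c,[586,-351,46],30,.2)
print(onz(c,(263.5,139.5),46))
print('tower hole/nest top', [onz(a,p,z).round(1) for p,z in [((244,211.7),96),((223,207.7),70)]])
print('pin',onz(c,(83,40),98).round(1))
go(586,-351,215,1.36)"
```

```text
expect [260.9 142.6] r 29.1
[262.4 138.4] 27.1 [ 588.4 -347.1   46. ]
[262.4 138.4] 24.3 [ 588.4 -347.1   46. ]
[ 589.27885425 -348.44525128   46.        ]
tower hole/nest top [array([4.881e+02, 2.000e-01, 9.600e+01]), array([501.1,  65.7,  70. ])]
pin [ 468.3 -236.3   98. ]
at [ 578.1 -375.9  398.4] [-3.139e+00 -1.000e-03  1.363e+00] t 2.15 F [ 0.5  1.5 -0.5] w 92.1
GO [0.0258 0.003  0.1834] [-0.002 -0.001  0.003]
```

```bash
python3 -c "
from h import *
import pickle;c=pickle.load(open('w1.pkl','rb'))
print(c['mtx'][0],c['dist'],proj(c,[[618,-347,46],[558,-347,46],[588,-317,46],[588,-377,46]]))
print([onz(c,(262.4+a,138.4+b),46).round(1) for a,b in ((27.1,0),(-27.1,0),(0,27.1),(0,-27.1))])
c=shot('wrist','w2.png')
print(ray(c,(256,192)));circ(c,[588,-347,46],30,.2)
pickle.dump(c,open('w1.pkl','wb'))
go(588,-347,215,1.36)"
```

```text
[325.80686441   0.         258.04465129] [0.02698186 0.         0.         0.         0.        ] [[291.0743589  132.14846514]
 [233.22536311 144.49035953]
 [255.76659765 108.54612339]
 [267.86254931 166.59060829]]
[array([ 615.3, -352.9,   46. ]), array([ 561.5, -341.4,   46. ]), array([ 582.7, -374.7,   46. ]), array([ 593.9, -320.9,   46. ])]
(array([ 594.31066482, -296.42511567,  378.18352661]), array([-0.06999068, -0.29291515, -0.9536079 ]))
expect [262.8 141.4] r 29.1
[264.8 143.4] 25.8 [ 589.5 -349.4   46. ]
at [ 578.2 -374.   399. ] [-3.139e+00 -2.000e-03  1.365e+00] t 2.2 F [ 0.6 -0.2 -0.6] w 92.1
GO [0.0282 0.0045 0.184 ] [-0.002 -0.002  0.005]
```

```bash
python3 -m pendant '[[[0,0,0],[0,0,0],0.0918],[[0,0,0],[0,0,0],0.0918],[[0,0,0],[0,0,0],0.0918]]'; python3 -c "
from h import *
c=shot('wrist')
circ(c,[589,-348,46],30,.2)
go(589,-348,215,1.36)"
```

```text
time: 2.45
tool_pos: [578.5, -371.5, 401.3]
tcp_rot: [3.141, -0.0, 1.368]
contact_force: [0.1, 0.7, -0.1]
grip_width: 91.8
expect [263.6 145.7] r 28.8
[264.9 147.6] 27.7 [ 589.9 -350.3   46. ]
[262.6 145. ] 24.0 [ 588.1 -347.1   46. ]
at [ 578.5 -371.6  401.4] [3.141 0.    1.368] t 2.5 F [-0.6 -0.5 -0. ] w 91.6
GO [0.0253 0.0054 0.1864] [0.001 0.    0.008]
```

```bash
python3 -m pendant '[[[0.024,0.006,0.03],[0,0,-0.008],0.0918],[[0.024,0.006,0.07],[0,0,-0.008],0.0918],[[0.024,0.006,0.11],[0,0,-0.008],0.0918],[[0.024,0.006,0.15],[0,0,-0.008],0.0918],[[0.024,0.006,0.16],[0,0,-0.008],0.0918],[[0.024,0.006,0.175],[0,0,-0.008],0.0918],[[0.024,0.006,0.19],[0,0,-0.008],0.0918],[[0.024,0.006,0.2],[0,0,-0.008],0.0918],[[0.024,0.006,0.205],[0,0,-0.008],0.0918],[[0.024,0.006,0.205],[0,0,-0.008],0.0918]]'; python3 -m pendant '[[[0,0,0],[0,0,0],0.07],[[0,0,0],[0,0,0],0.05],[[0,0,0],[0,0,0],0.05],[[0,0,0],[0,0,0],0.05],[[0,0,0],[0,0,0],0.05],[[0,0,0],[0,0,0],0.05]]';  python3 -c "
from h import *
c=shot('wrist','w3.png')
go(589.3,-349,196,1.36)"
```

```text
time: 3.33
tool_pos: [589.1, -350.4, 195.6]
tcp_rot: [-3.141, -0.0, 1.375]
contact_force: [-0.1, 0.6, 0.2]
grip_width: 92.1
time: 3.83
tool_pos: [589.2, -350.7, 196.2]
tcp_rot: [3.141, 0.0, 1.375]
contact_force: [-0.2, 0.7, 1.5]
grip_width: 59.7
at [ 589.2 -350.6  196.2] [3.141 0.    1.375] t 3.88 F [1.  0.6 2.6] w 59.8
GO [ 0.0016 -0.0002  0.0002] [0.    0.    0.015]
```

View pics/w3.png

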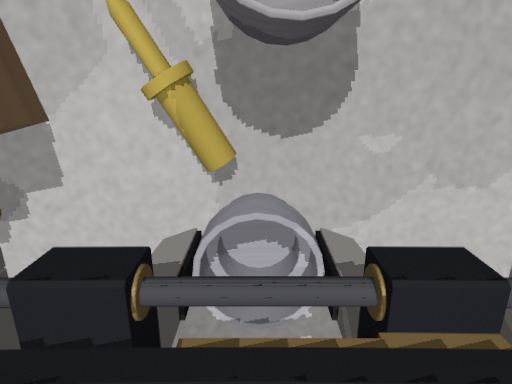

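The cup is gripped, with a measured width of 59.7 mm for the 60 mm cup. Its rim spans columns 194–324, with the top near row 210. I'll lift it and travel to the jig.

```bash
python3 -m pendant '[[[0,0,-0.03],[0,0,0],0.05],[[0,0,-0.07],[0,0,0],0.05],[[0,0,-0.11],[0,0,0],0.05],[[0,0,-0.15],[0,0,0],0.05],[[0,0,-0.19],[0,0,0],0.05],[[0.03,0,-0.2],[0,0,0.01],0.05],[[0.07,0,-0.2],[0,0,0.01],0.05],[[0.11,0,-0.2],[0,0,0.01],0.05],[[0.15,0,-0.2],[0,0,0.01],0.05],[[0.19,0,-0.2],[0,0,0.01],0.05]]'; python3 -c "
from h import *
import glob
c={'color':cv2.imread('pics/w3.png')[:,:,::-1]}
d=capture('wrist');go(497,42,400,1.36)
# rim height check in old pose: camera rigid on tool
"
```

```text
time: 4.72
tool_pos: [626.0, -162.6, 395.6]
tcp_rot: [-3.141, -0.0, 1.364]
contact_force: [0.8, -0.1, -0.5]
grip_width: 59.6
at [ 627.3 -155.1  395.8] [-3.141 -0.005  1.37 ] t 4.77 F [ 0.3  6.2 -0.1] w 60.2
GO [ 0.1672 -0.167  -0.0033] [-0.001 -0.005  0.01 ]
```

```bash
python3 -m pendant '[[[0.025,-0.025,0],[0,0,0],0.05],[[0.055,-0.055,0],[0,0,0],0.05],[[0.085,-0.085,0],[0,0,0],0.05],[[0.115,-0.115,0],[0,0,0],0.05],[[0.145,-0.145,0],[0,0,0],0.05],[[0.16,-0.16,0],[0,0,0],0.05],[[0.16,-0.165,0],[0,0,0],0.05],[[0.16,-0.165,0],[0,0,0],0.05],[[0.16,-0.165,0],[0,0,0],0.05]]'; python3 -c "
from h import *
import pickle
c=shot('wrist','w4.png');pickle.dump(c,open('w4.pkl','wb'))
circ(c,[501.5,66,70],30,.2)
go(497,42,400,1.36)
"
```

```text
time: 5.52
tool_pos: [497.6, 25.7, 396.0]
tcp_rot: [3.141, 0.0, 1.365]
contact_force: [-0.4, -0.7, 0.0]
grip_width: 60.1
expect [253.2 134.7] r 31.7
[250.1 113.9] 33.9 [502.7  85.   70. ]
[253.9 128.9] 32.7 [503.2  71.1  70. ]
[258.4 121.4] 32.4 [508.7  76.9  70. ]
[253.9 128.9] 29.1 [503.2  71.1  70. ]
at [497.9  25.3 395.8] [3.141 0.    1.364] t 5.57 F [-0.2 -0.5 -0.9] w 60.0
GO [ 0.0162 -0.0044 -0.0042] [0.001 0.    0.004]
```

View pics/w4.png

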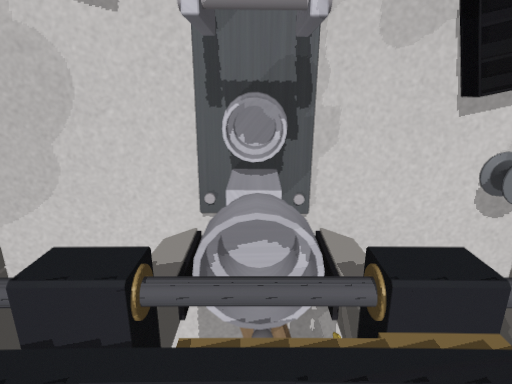

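Lower cup's rim is centred near (254,129), and the jig axis is parallel to the image columns (plate edges are symmetric about column 256). The held cup's rim is around (259,266). I'll compare the two in the same view.

```bash
python3 -c "
from h import *
import pickle
c=pickle.load(open('w4.pkl','rb'))
p=np.array([497.8,25.5]);z=395.8-159+9
t=np.linspace(0,2*np.pi,8,endpoint=False);ax=np.array([.205,.979]);ay=np.array([.979,-.205])
for k in t: 
  q=p+30*(np.cos(k)*ax+np.sin(k)*ay);print(np.degrees(k),proj(c,[[*q,z]])[0].round(1))
im=c['color'][185:275,180:340,::-1];A=cv2.resize(im,None,fx=3.5,fy=3.5,interpolation=cv2.INTER_CUBIC)
im=c['color'][80:170,200:310,::-1];B=cv2.resize(im,None,fx=3.0,fy=3,interpolation=cv2.INTER_CUBIC)
o=np.zeros((590,600,3),np.uint8);o[:A.shape[0],:A.shape[1]]=A;o[315:315+B.shape[0],:B.shape[1]]=B;cv2.imwrite('pics/crop2.png',o)
for P in ([503,71,70],):
  for k in t[::2]:print(proj(c,[[*(np.array(P[:2])+r*(np.cos(k)*ax+np.sin(k)*ay)),P[2]] for r in (27,30)]).round(1).tolist())
"
```

```text
0.0 [259.1 214.4]
45.0 [307.9 233.2]
90.0 [325.2 276.1]
135.0 [304.  315.7]
180.0 [259.  331.2]
225.0 [214.1 315.8]
270.0 [192.8 276.3]
315.0 [210.3 233.3]
[[253.5, 98.7], [253.5, 95.2]]
[[282.8, 129.0], [286.0, 129.0]]
[[253.8, 157.7], [253.8, 160.8]]
[[224.5, 129.0], [221.3, 129.0]]
```

View pics/crop2.png

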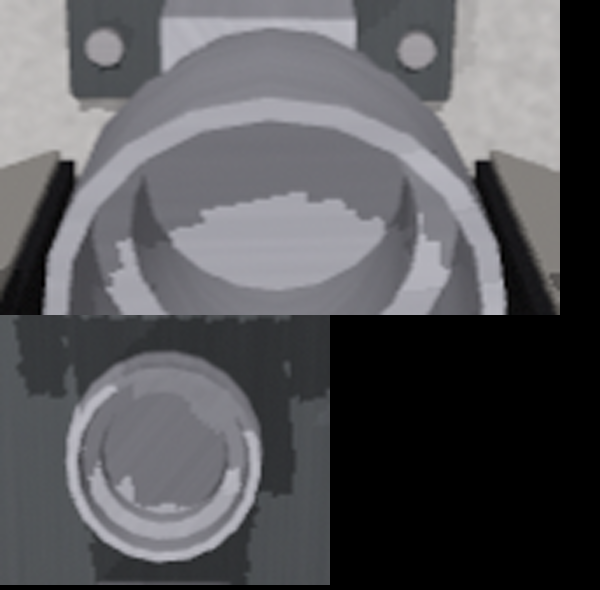

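```bash
python3 -m pendant '[[[0.03,-0.003,0.03],[0,0,0],0.05],[[0.044,-0.0034,0.06],[0,0,0],0.05],[[0.044,-0.0034,0.09],[0,0,0],0.05],[[0.044,-0.0034,0.11],[0,0,0],0.05],[[0.044,-0.0034,0.115],[0,0,0],0.05],[[0.044,-0.0034,0.115],[0,0,0],0.05],[[0.044,-0.0034,0.115],[0,0,0],0.05]]'; python3 -c "
from h import *
go(503.6,69.1,244,1.364)
"
```

```text
time: 6.15
tool_pos: [503.9, 69.1, 281.3]
tcp_rot: [3.141, -0.0, 1.364]
contact_force: [0.5, -0.3, 0.7]
grip_width: 59.8
at [503.9  69.1 281.3] [ 3.141 -0.     1.364] t 6.15 F [ 0.5 -0.3  0.7] w 59.8
GO [-0.0001 -0.0004  0.0373] [ 0.001 -0.    -0.   ]
```

```bash
python3 -m pendant '[[[0,0,0.006],[0,0,0],0.05],[[0,0,0.012],[0,0,0],0.05],[[0,0,0.016],[0,0,0],0.05],[[0,0,0.02],[0,0,0],0.05],[[0,0,0.022],[0,0,0],0.05],[[0,0,0.022],[0,0,0],0.05]]'; python3 -c "
from h import *
go(503.6,69.1,244,1.364)
c=shot('scene')
im=cv2.resize(c['color'][80:230,190:340,::-1],(600,600),interpolation=cv2.INTER_CUBIC);cv2.imwrite('pics/s5.png',im)
"
```

```text
time: 6.65
tool_pos: [502.8, 69.9, 258.3]
tcp_rot: [-3.141, 0.0, 1.365]
contact_force: [-0.3, 0.5, -1.3]
grip_width: 59.9
at [502.8  69.9 258.3] [-3.141  0.     1.365] t 6.65 F [-0.3  0.5 -1.3] w 59.9
GO [-0.0007  0.0009  0.0143] [-0.001  0.     0.001]
```

At TCP z 258 the underside is at 62, 8 mm inside the mouth, and there is no resistance. I'll continue down.

```bash
python3 -m pendant '[[[0,0,0.005],[0,0,0],0.05],[[0,0,0.009],[0,0,0],0.05],[[0,0,0.012],[0,0,0],0.05],[[0,0,0.014],[0,0,0],0.05],[[0,0,0.0155],[0,0,0],0.05],[[0,0,0.0155],[0,0,0],0.05]]'; python3 -c "
from h import *
go(503.6,69.1,244,1.364)
"
```

```text
time: 7.2
tool_pos: [503.1, 69.9, 243.4]
tcp_rot: [3.141, -0.0, 1.365]
contact_force: [-0.0, -0.5, 5.6]
grip_width: 60.0
at [503.1  69.9 243.4] [ 3.141 -0.     1.365] t 7.2 F [-0.  -0.5  5.6] w 60.0
GO [-0.0007  0.0007 -0.0006] [ 0.    -0.     0.001]
```

Contact is 5.6 N at the expected height, so the cup is seated. I'll release and rise high for a look at the nest.

```bash
python3 -m pendant '[[[0,0,0],[0,0,0],0.075],[[0,0,0],[0,0,0],0.0918],[[0,0,0],[0,0,0],0.0918],[[0,0,-0.02],[0,0,0],0.0918],[[-0.01,0,-0.06],[0,0,0],0.0918],[[-0.03,0,-0.1],[0,0,0],0.0918],[[-0.05,0,-0.14],[0,0,0],0.0918],[[-0.05,0,-0.18],[0,0,0],0.0918],[[-0.05,0,-0.22],[0,0,0],0.05],[[-0.05,0,-0.26],[0,0,0],0.0]]'; python3 -m pendant '[[[0,0,-0.01],[0,0,0],0.0],[[0,0,-0.01],[0,0,0],0.0]]'; python3 -c "
from h import *
import pickle
c=shot('wrist');pickle.dump(c,open('w6.pkl','wb'));s=shot('scene');pickle.dump(s,open('s6.pkl','wb'))
circ(c,[503.5,70,94],30,.2)
im=np.vstack([c['color'][:,:,::-1][:300,100:450],]);
s2=cv2.resize(s['color'][70:220,205:335,::-1],(300,346),interpolation=cv2.INTER_CUBIC)
o=np.zeros((350,650,3),np.uint8);o[:300,:350]=im;o[:346,350:]=s2;cv2.imwrite('pics/c6.png',o)
go(503.6,69.1,244,1.364)
j=np.array([503.5,69.8]);ay=np.array([.205,.979])
for th in(1.75,1.85,1.95,2.05):
  P=[*(j+(100-190*np.cos(th))*ay),101+190*np.sin(th)];print(th,np.round(P),proj(c,[P])[0].round(),proj(s,[P])[0].round(1))
"
```

```text
time: 8.03
tool_pos: [492.1, 20.5, 504.8]
tcp_rot: [3.141, -0.0, 1.364]
contact_force: [1.7, -0.2, 0.8]
grip_width: 82.3
time: 8.2
tool_pos: [492.6, 20.9, 516.4]
tcp_rot: [3.134, -0.001, 1.365]
contact_force: [0.1, -0.6, -0.5]
grip_width: 69.8
expect [256.  115.9] r 24.2
[256.8 113.4] 21.4 [505.   72.7  94. ]
[256.8 113.4] 23.9 [505.   72.7  94. ]
[256.8 113.4] 26.4 [505.   72.7  94. ]
at [492.6  20.9 511.9] [-3.141  0.     1.365] t 8.3 F [-0.5 -0.2 -0.4] w 61.9
GO [0.0494 0.0012 0.2679] [-0.001  0.     0.001]
1.75 [531. 201. 288.] [ 256. -127.] [298.4  84.4]
1.85 [535. 219. 284.] [ 256. -169.] [302.9  84.4]
1.95 [538. 237. 278.] [ 256. -209.] [307.1  85. ]
2.05 [542. 253. 270.] [ 256. -243.] [310.9  86.4]
```

View pics/c6.png

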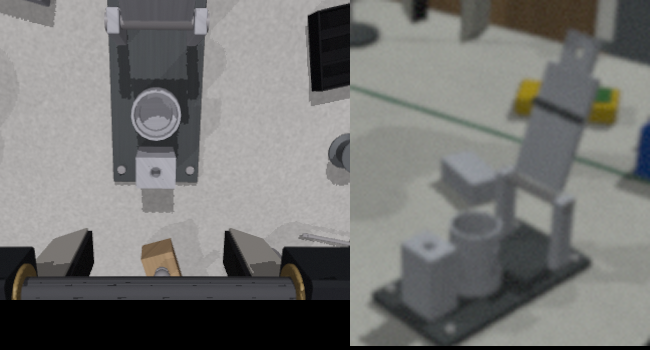

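The stack is nested concentrically, and the tower hole is at about (255,172). The cover edge in the scene view is near (305,84), so the angle is about 1.9. Next I'll go over the cover, descend behind it and push.

```bash
python3 -c "
from h import *
import pickle
c=pickle.load(open('w6.pkl','rb'));g=c['color'][160:185,240:272].mean(2).astype(int)
m=np.argwhere(g[6:20,8:24]<105);print(len(m),m.mean(0)+[166,248]);q=(m.mean(0)+[166,248])[::-1];print(onz(c,q,96).round(1))"
python3 -m pendant '[[[0.03,0,0],[0,0,0],0.0],[[0.07,0,0],[0,0,0],0.0],[[0.11,0,0],[0,0,0],0.0],[[0.15,0,0],[0,0,0],0.0],[[0.19,0,0],[0,0,0],0.0],[[0.23,0,0],[0,0,0],0.0],[[0.25,0,0],[0,0,0],0.0],[[0.25,0,0.02],[0,0,0],0.0],[[0.25,0,0.06],[0,0,0],0.0],[[0.25,0,0.095],[0,0,0],0.0]]';python3 -m pendant '[[[0,0,0],[0,0,0],0.0],[[0,0,0],[0,0,0],0.0]]'; python3 -c "
from h import *
go(544.5,266,418,1.364)"
```

```text
36 [171.72222222 254.97222222]
[487.9   3.1  96. ]
time: 9.13
tool_pos: [543.2, 266.3, 413.8]
tcp_rot: [-3.139, 0.002, 1.366]
contact_force: [1.4, 0.4, -0.4]
grip_width: 0.7
time: 9.3
tool_pos: [543.6, 265.6, 414.7]
tcp_rot: [-3.135, 0.004, 1.365]
contact_force: [0.9, -0.0, 0.6]
grip_width: 0.6
at [543.6 265.6 414.7] [-3.135  0.004  1.365] t 9.3 F [ 0.9 -0.   0.6] w 0.6
GO [ 0.0005  0.0007 -0.0033] [-0.007  0.004  0.001]
```

```bash
python3 -m pendant '[[[-0.012,0,0],[0,0,0],0.0],[[-0.022,0,0],[0,0,0],0.0],[[-0.03,0,0],[0,0,0],0.0],[[-0.038,0,0],[0,0,0],0.0],[[-0.046,0,0],[0,0,0],0.0],[[-0.054,0,0],[0,0,0],0.0],[[-0.062,0,0],[0,0,0],0.0],[[-0.07,0,0],[0,0,0],0.0],[[-0.08,0,0],[0,0,0],0.0],[[-0.09,0,0],[0,0,0],0.0]]';python3 -m pendant '[[[-0.01,0,0],[0,0,0],0.0],[[-0.02,0,0],[0,0,0],0.0],[[-0.03,0,0],[0,0,0],0.0],[[-0.04,0,0],[0,0,0],0.0],[[-0.05,0,0],[0,0,0],0.0],[[-0.06,0,0],[0,0,0],0.0],[[-0.07,0,0],[0,0,0],0.0],[[-0.08,0,0],[0,0,0],0.0],[[-0.088,0,0],[0,0,0],0.0]]'; python3 -c "
from h import *
go(508.6,94,418,1.364)
s=shot('scene');cv2.imwrite('pics/s7.png',cv2.resize(s['color'][50:230,195:345,::-1],(500,600)))"
```

```text
time: 10.13
tool_pos: [525.2, 176.7, 417.6]
tcp_rot: [-3.141, -0.0, 1.365]
contact_force: [0.3, 2.0, 1.2]
grip_width: 0.5
time: 10.88
tool_pos: [507.2, 90.2, 417.7]
tcp_rot: [3.142, 0.0, 1.364]
contact_force: [0.7, -0.2, 0.5]
grip_width: 0.7
at [507.2  90.2 417.7] [3.142 0.    1.364] t 10.88 F [ 0.7 -0.2  0.5] w 0.7
GO [ 0.004   0.0006 -0.0003] [0. 0. 0.]
```

View pics/s7.png

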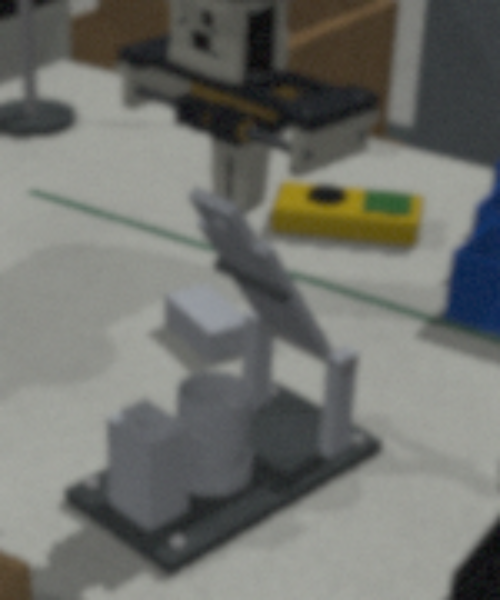

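The cover stands at about 1.0 rad, free of the finger and sinking. I'll rise, then move to the pin.

```bash
python3 -m pendant '[[[0,0,-0.03],[0,0,0],0.0],[[0,0,-0.07],[0,0,0],0.0],[[-0.02,0,-0.08],[0,0,0],0.05],[[-0.06,0.005,-0.08],[0,0,0],0.0918],[[-0.1,0.01,-0.08],[0,0,0],0.0918],[[-0.14,0.01,-0.08],[0,0,0],0.0918],[[-0.18,0.015,-0.08],[0,0,0],0.0918],[[-0.22,0.02,-0.06],[0,0,0],0.0918],[[-0.26,0.025,-0.04],[0,0,0],0.0918],[[-0.3,0.03,-0.02],[0,0,0],0.0918]]';python3 -m pendant '[[[-0.03,0,0.02],[0,0,0],0.0918],[[-0.052,0,0.035],[0,0,0],0.0918],[[-0.052,0,0.035],[0,0,0],0.0918],[[-0.052,0,0.035],[0,0,0],0.0918],[[-0.052,0,0.035],[0,0,0],0.0918]]'; python3 -c "
from h import *
import pickle
c=shot('wrist');pickle.dump(c,open('w8.pkl','wb'))
circ(c,[468,-236,98],9,.25)
o=cv2.resize(c['color'][60:240,160:360,::-1],(660,594),interpolation=cv2.INTER_CUBIC);cv2.imwrite('pics/w8.png',o)
go(468,-236,400,1.364)"
```

```text
time: 11.77
tool_pos: [475.4, -201.4, 441.8]
tcp_rot: [3.14, 0.001, 1.365]
contact_force: [1.3, -0.4, -0.1]
grip_width: 49.1
time: 12.18
tool_pos: [465.7, -250.0, 407.7]
tcp_rot: [3.141, -0.0, 1.365]
contact_force: [-0.8, -0.4, 0.0]
grip_width: 82.6
expect [257.5 166.1] r 9.9
[256.4 159.8] 9.9 [ 468.2 -230.1   98. ]
[257.1 157.5] 8.6 [ 469.3 -228.2   98. ]
at [ 465.9 -249.6  408.1] [3.14  0.    1.366] t 12.23 F [0.9 1.2 0.1] w 86.3
GO [ 0.0137 -0.0007  0.0081] [0.001 0.    0.002]
```

View pics/w8.png

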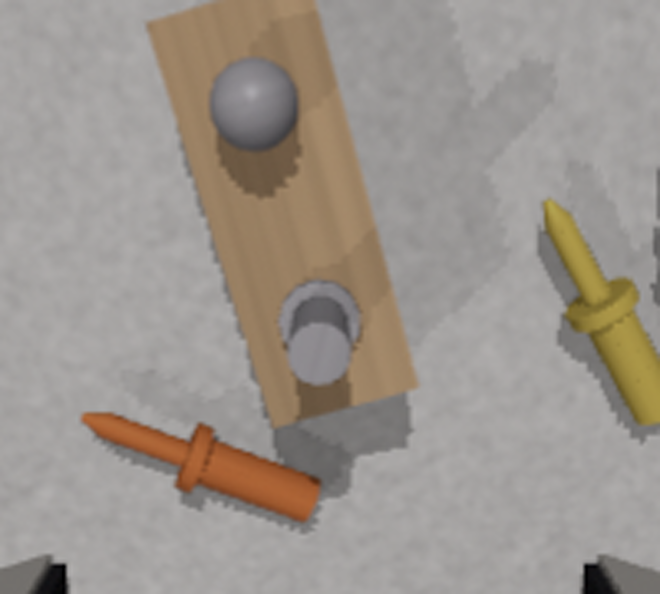

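The lock pin's grip top disc is at full-frame pixel (257,167), its collar at (257,158), and the ball head at (237,91). The grip top ray gives (467.7,-236.5), which agrees with the first measurement. I'll descend and grip.

```bash
python3 -c "
from h import *
import pickle
c=pickle.load(open('w8.pkl','rb'));print(onz(c,(257,166.7),98),onz(c,(257,157.6),54))"
python3 -m pendant '[[[0.013,-0.001,0.03],[0,0,0],0.0918],[[0.013,-0.001,0.07],[0,0,0],0.0918],[[0.013,-0.001,0.1],[0,0,0],0.0918],[[0.013,-0.001,0.125],[0,0,0],0.0918],[[0.013,-0.001,0.145],[0,0,0],0.0918],[[0.013,-0.001,0.16],[0,0,0],0.0918],[[0.013,-0.001,0.169],[0,0,0],0.0918],[[0.013,-0.001,0.169],[0,0,0],0.0918],[[0.013,-0.001,0.169],[0,0,0],0.05],[[0.013,-0.001,0.169],[0,0,0],0.015]]';python3 -m pendant '[[[0,0,0],[0,0,0],0.01],[[0,0,0],[0,0,0],0.01],[[0,0,0],[0,0,0],0.01],[[0,0,0],[0,0,0],0.01],[[0,0,0],[0,0,0],0.01],[[0,0,0],[0,0,0],0.01],[[0,0,0],[0,0,0],0.01]]'; python3 -c "
from h import *
go(468,-236,239,1.364)"
```

```text
[ 467.44230498 -236.48168378   98.        ] [ 467.2388676  -237.02929172   54.        ]
time: 13.07
tool_pos: [467.9, -237.3, 239.5]
tcp_rot: [3.139, 0.001, 1.365]
contact_force: [0.3, 0.2, 1.3]
grip_width: 82.7
time: 13.65
tool_pos: [467.3, -237.4, 238.1]
tcp_rot: [-3.142, -0.0, 1.365]
contact_force: [-0.4, 0.2, 0.3]
grip_width: 36.4
at [ 467.3 -237.4  238.1] [-3.142 -0.     1.365] t 13.65 F [-0.4  0.2  0.3] w 36.4
GO [ 0.0016  0.0004 -0.0009] [-0.    -0.     0.001]
```

```bash
python3 -m pendant '[[[0,0,0],[0,0,0],0.01],[[0,0,0],[0,0,0],0.01],[[0,0,0],[0,0,0],0.01],[[0,0,0],[0,0,0],0.01],[[0,0,0],[0,0,0],0.01],[[0,0,0],[0,0,0],0.01]]'; python3 -c "
from h import *
go(468,-236,239,1.364)"; python3 -m pendant '[[[0,0,-0.01],[0,0,0],0.01],[[0,0,-0.03],[0,0,0],0.01],[[0,0,-0.06],[0,0,0],0.01],[[0,0,-0.1],[0,0,0],0.01],[[0,0,-0.14],[0,0,0],0.01],[[0,0,-0.16],[0,0,0],0.01],[[0.02,0,-0.16],[0,0,0],0.01],[[0.06,0,-0.16],[0,0,0],0.01],[[0.1,0,-0.16],[0,0,0],0.01],[[0.13,0,-0.16],[0,0,0],0.01]]'; python3 -c "
from h import *
go(482,-30,398,1.364)"
```

```text
time: 14.15
tool_pos: [467.2, -237.4, 238.0]
tcp_rot: [-3.142, -0.0, 1.365]
contact_force: [-0.5, 0.2, -0.3]
grip_width: 17.2
at [ 467.2 -237.4  238. ] [-3.142 -0.     1.365] t 14.15 F [-0.5  0.2 -0.3] w 17.2
GO [ 0.0015  0.0005 -0.001 ] [-0.    -0.     0.001]
time: 14.98
tool_pos: [493.6, -107.9, 398.8]
tcp_rot: [3.141, -0.001, 1.364]
contact_force: [1.1, 0.4, -1.8]
grip_width: 17.3
at [ 493.6 -107.9  398.8] [ 3.141e+00 -1.000e-03  1.364e+00] t 14.98 F [ 1.1  0.4 -1.8] w 17.3
GO [ 0.0739 -0.0273  0.0009] [ 0.    -0.001  0.   ]
```

```bash
python3 -m pendant '[[[0.03,-0.01,0],[0,0,0],0.01],[[0.06,-0.02,0],[0,0,0],0.01],[[0.074,-0.027,0],[0,0,0],0.01],[[0.074,-0.027,0],[0,0,0],0.01],[[0.074,-0.027,0],[0,0,0],0.01],[[0.074,-0.027,0],[0,0,0],0.01]]'; python3 -c "
from h import *
import pickle
c=shot('wrist');pickle.dump(c,open('w9.pkl','wb'));s=shot('scene')
o=np.zeros((384,800,3),np.uint8);o[:,:400]=c['color'][:,56:456,::-1];o[:,400:]=cv2.resize(s['color'][80:230,195:345,::-1],(400,384),interpolation=cv2.INTER_CUBIC);cv2.imwrite('pics/c9.png',o)
print(proj(c,[[488.5,2.2,106],[488.5,2.2,118]]))
go(488.5,2.2,398,1.364)"
```

```text
time: 15.48
tool_pos: [482.6, -32.7, 398.5]
tcp_rot: [3.141, 0.0, 1.365]
contact_force: [-0.4, -0.2, -2.2]
grip_width: 17.4
[[256.51545965 145.86639207]
 [256.46619772 148.36322995]]
at [482.7 -33.2 398.2] [3.141 0.    1.363] t 15.58 F [ 0.7 -0.4 -1.7] w 17.3
GO [ 0.0358 -0.0016  0.0002] [ 0.     0.    -0.001]
```

View pics/c9.png

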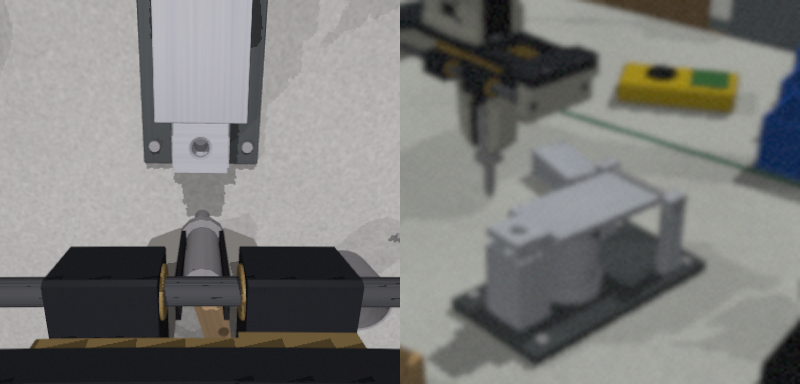

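The cover has sunk onto the stack, and its hole is at about (256,147). The pin hangs upright in the fingers. I'll check the hole centre and the collar position.

```bash
python3 -c "
from h import *
import pickle
c=pickle.load(open('w9.pkl','rb'))
g=c['color'].mean(2);s=g[137:159,244:270];m=np.argwhere(s<135);print(len(m));
cn=(m.min(0)+m.max(0))/2+[137,244];print('hole px',cn[::-1],m.min(0)+[137,244],m.max(0)+[137,244],onz(c,cn[::-1],115).round(1))
ax=np.array([.206,.9785]);p=np.array([482.6,-32.9])
for n,r,z in (('collartop',13,214),('collarbot',13,208),('shank',5,207),('tip',0,168)):print(n,proj(c,[[*(p+r*ax),z]])[0].round(1))
np.set_printoptions(linewidth=250);print(g[202:240,258].astype(int))
for r in (216,220,226): print(r,g[r,230:290].astype(int))
"
```

```text
252
hole px [256.  146.5] [137 247] [156 265] [488.3   3.3 115. ]
collartop [258.6 220.4]
collarbot [258.5 216.3]
shank [258.5 228.7]
tip [258.4 212.2]
[129 128 130 130 130 132 132 124  99 100 101 101 102 102 102 107 108 117 144 141 143 142 142 143 142 106 107 108 108 108 106 107 109 108 108 108 108 107]
216 [175 173 173 176 178 179 180 181 181 179 178 178 178 165 142 140 158 174 174 176 154  97  91  97 101 110 112 106 102  99  97  94  96  93  86 119 161 175 176 175 161 141 142 141 141 159 177 177 176 175 174 173 172 173 174 176 179 181 179 177]
220 [177 176 176 176 176 177 180 179 180 179 178 178 181 179 161 122 101 100 101 103 106 110 114 120 133 143 147 146 144 136 129 122 112 112 111 113 112 106  99  97 106 144 169 173 175 175 171 164 164 164 164 163 165 164 163 162 162 163 163 162]
226 [175 175 175 176 178 177 174 171 154 115  94 101 125 141 140 140 139 139 139 141 142 141 142 142 141 140 144 146 142 142 139 138 138 138 140 142 142 142 140 141 141 140 139 138 129 106  91 130 163 164 163 162 162 162 163 165 167 168 169 169]
```

```bash
python3 -m pendant '[[[0.02,-0.001,0],[0,0,0],0.01],[[0.0364,-0.0019,0.01],[0,0,0],0.01],[[0.0364,-0.0019,0.03],[0,0,0],0.01],[[0.0364,-0.0019,0.043],[0,0,0],0.01],[[0.0364,-0.0019,0.043],[0,0,0],0.01],[[0.0364,-0.0019,0.043],[0,0,0],0.01],[[0.0364,-0.0019,0.043],[0,0,0],0.01]]'; python3 -c "
from h import *
go(488.3,2.8,296,1.364)"
```

```text
time: 16.17
tool_pos: [488.6, 3.1, 355.9]
tcp_rot: [3.14, -0.0, 1.364]
contact_force: [0.4, 0.4, -1.7]
grip_width: 17.7
at [488.6   3.1 355.9] [ 3.14  -0.     1.364] t 16.17 F [ 0.4  0.4 -1.7] w 17.7
GO [-0.0004 -0.0003  0.0599] [ 0.001 -0.    -0.   ]
```

Now down to tip z of about 92, through the cover hole and 4 mm into the tower hole, watching force.

```bash
python3 -m pendant '[[[0,0,0.006],[0,0,0],0.01],[[0,0,0.012],[0,0,0],0.01],[[0,0,0.018],[0,0,0],0.01],[[0,0,0.024],[0,0,0],0.01],[[0,0,0.028],[0,0,0],0.01],[[0,0,0.028],[0,0,0],0.01]]'; python3 -m pendant '[[[0,0,0.003],[0,0,0],0.01],[[0,0,0.006],[0,0,0],0.01],[[0,0,0.006],[0,0,0],0.01],[[0,0,0.006],[0,0,0],0.01]]';python3 -c "
from h import *
go(488.3,2.8,296,1.364)"
```

```text
time: 16.67
tool_pos: [488.0, 3.7, 326.1]
tcp_rot: [-3.14, 0.0, 1.365]
contact_force: [-0.6, -0.7, -3.4]
grip_width: 17.2
time: 17.0
tool_pos: [488.2, 3.7, 321.0]
tcp_rot: [-3.142, 0.0, 1.365]
contact_force: [0.7, -1.6, -4.0]
grip_width: 17.7
at [488.2   3.7 321. ] [-3.142  0.     1.365] t 17.0 F [ 0.7 -1.6 -4. ] w 17.7
GO [-0.0009  0.0003  0.025 ] [-0.     0.     0.001]
```

```bash
python3 -m pendant '[[[0,0,0.003],[0,0,0],0.01],[[0,0,0.006],[0,0,0],0.01],[[0,0,0.009],[0,0,0],0.01],[[0,0,0.012],[0,0,0],0.01],[[0,0,0.012],[0,0,0],0.01],[[0,0,0.012],[0,0,0],0.01]]'; python3 -c "
from h import *
go(488.3,2.8,296,1.364)"
```

```text
time: 17.5
tool_pos: [488.3, 3.2, 308.8]
tcp_rot: [3.141, 0.001, 1.365]
contact_force: [1.2, -6.5, -2.5]
grip_width: 17.3
at [488.3   3.2 308.8] [3.141e+00 1.000e-03 1.365e+00] t 17.5 F [ 1.2 -6.5 -2.5] w 17.3
GO [-0.0004  0.0001  0.0128] [0.001 0.001 0.001]
```

The tip is about 17 mm into the tower hole. A 6.5 N side load in -y says to ease about 1 mm that way, then press down.

```bash
python3 -m pendant '[[[-0.001,0,0],[0,0,0],0.01],[[-0.0012,0,0.003],[0,0,0],0.01],[[-0.0012,0,0.006],[0,0,0],0.01],[[-0.0012,0,0.009],[0,0,0],0.01],[[-0.0012,0,0.012],[0,0,0],0.01],[[-0.0012,0,0.0135],[0,0,0],0.01],[[-0.0012,0,0.0135],[0,0,0],0.01]]'; python3 -c "
from h import *
go(488.3,2.8,296,1.364)"
```

```text
time: 18.08
tool_pos: [488.1, 2.4, 296.0]
tcp_rot: [3.14, 0.001, 1.365]
contact_force: [-1.1, -6.0, 5.0]
grip_width: 17.4
at [488.1   2.4 296. ] [3.140e+00 1.000e-03 1.365e+00] t 18.08 F [-1.1 -6.   5. ] w 17.4
GO [ 0.0005  0.0001 -0.    ] [0.001 0.001 0.001]
```

```bash
for i in 1 2; do python3 -m pendant '[[[-0.0005,0,0.0005],[0,0,0],0.01],[[-0.0005,0,0.001],[0,0,0],0.01],[[-0.0005,0,0.001],[0,0,0],0.01],[[-0.0005,0,0.001],[0,0,0],0.01]]'; done
```

```text
time: 18.42
tool_pos: [487.9, 2.2, 295.8]
tcp_rot: [3.14, -0.0, 1.365]
contact_force: [-2.4, -3.5, 14.3]
grip_width: 17.3
time: 18.75
tool_pos: [487.8, 2.0, 295.7]
tcp_rot: [3.139, -0.001, 1.365]
contact_force: [-5.1, -2.1, 22.2]
grip_width: 17.5
```

The force stiffens to a hard stop at TCP 295.7 (296 expected for a seated pin). I'll hold and check that it stays steady.

```bash
python3 -m pendant '[[[0,0,0],[0,0,0],0.01],[[0,0,0],[0,0,0],0.01],[[0,0,0],[0,0,0],0.01],[[0,0,0],[0,0,0],0.01],[[0,0,0],[0,0,0],0.01],[[0,0,0],[0,0,0],0.01],[[0,0,0],[0,0,0],0.01],[[0,0,0],[0,0,0],0.01]]'; python3 -c "
from h import *
s=shot('scene');t=shot('top')
o=np.zeros((500,800,3),np.uint8);o[:,:400]=cv2.resize(s['color'][80:230,205:325,::-1],(400,500),interpolation=cv2.INTER_CUBIC);o[:300,400:]=cv2.resize(t['color'][90:270,140:380,::-1],(400,300));cv2.imwrite('pics/c10.png',o)"
```

```text
time: 19.42
tool_pos: [487.8, 2.0, 295.7]
tcp_rot: [3.139, -0.001, 1.365]
contact_force: [-6.2, -3.0, 21.1]
grip_width: 17.7
```

View pics/c10.png

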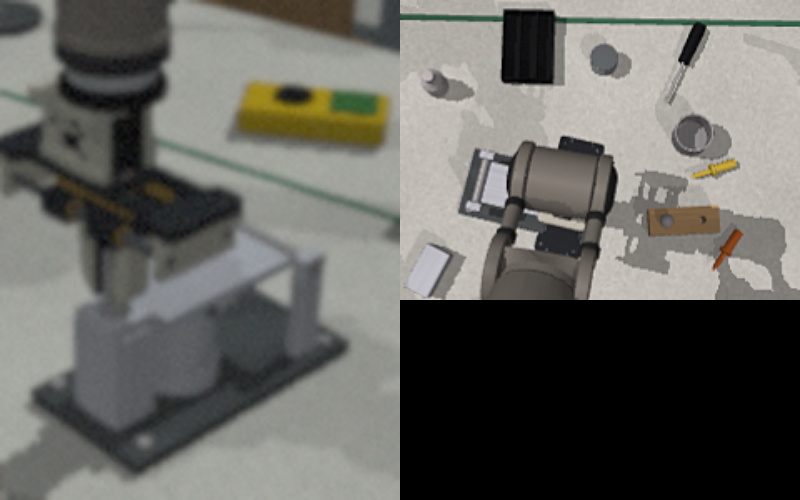

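The cover lies level on the tower, the pin is held in the fingers, and the ball pin, tin, spool, flask, block and screwdriver are where they were. The push is steady at 21 N.

```bash
python3 -c "
from h import *
print(close_job())
o=get_obs();print(o['time'],o['contact_force'],o['tool_pos'],o['grip_width'])"
```

```text
the job is handed in; nothing more can be done
None
the job is handed in; nothing more can be done
```

I nested the loose cup in the jig's cup, swung the cover over onto the stack, and pushed the lock pin home. I handed the job in at about 19.5 s with the arm still gripping the pin and pressing down.

**Cup:** It met a firm stop at the expected height (5.6 N), and a wrist picture afterwards showed it concentric in the lower cup.

**Cover and pin:** The arm met a hard stop at flange height 295.7 mm, against about 296 expected for a seated pin. Over the last 0.7 s the arm did not move, with about 21 N upward on the tool and the grip at 17.7 mm. The last scene picture shows the cover lying level on the tower.

**Other things on the bench:** By eye they are where they started; I did not measure them.

**Small disagreements:**
- Tower-hole estimates differed by about 2 mm.
- A side load of up to 6.5 N came up during insertion. I eased it by shifting about 2 mm, and about 7 N remained at the end.
- The 18 mm pin grip read 17.2–17.7 mm between the fingers.
- The cover angle and pin depth are inferred from the arm's height, the force and the picture, not measured directly.

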